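# Clamp the fume extractor's inlet sleeve

### The arm

A 6-joint arm with a two-finger parallel gripper is mounted at the origin on a cart in front of the work surface, level with it; the furniture and walls round the work are solid. World frame = base frame: x ahead of the robot, y to its left, z up, the work surface at z = 0. Lengths are in m, angles in degrees, forces in N, time in s.
With the tool pointing down it reaches from about 0.3 to 0.75 m from the base axis. Payload 8.5 kg.
Tool frame: the origin (TCP) lies midway between the tips of the shut fingers; the grasp point (between the pads) lies env.tcp_to_grasp behind it (env.tcp_to_grasp is the distance from the TCP to the grasp point, in m); z points along the fingers, y is the line along which they close (so a half turn about z gives the same grasp; the last joint's range is limited). The gripper opens to 85 mm and grips with 20 to 120 N. Pads are 22 mm wide; open, the fingers measure 114 mm over their backs; the gripper's body (76 mm by 85 mm) begins 54 mm behind the grasp point. The pads swing forward as they close: fully open they stand 13 mm farther back than shut.
Start: joints at [51.377, 21.807, 74.336, -0, 83.858, -12.336], TCP at [0.244, 0.493, 0.231] pointing down, gripper open.
Joint ranges: [-178.18, 178.18], [-50.72, 133.34], [12.68, 142.11], [-81.47, 261.47], [9.98, 163.14], [-165.26, 165.26]. Speed limits (degrees/s): [136.94, 136.94, 180, 180, 180, 180].

### API

Orientations are given as a 3x3 rotation matrix whose columns are the frame's x, y, z axes.
In Python, from rig import observe, optics, job, env gives the robot as it stands. The module is installed in compiled form; this text tells all that it offers.
- The arm moves only by the shell command python3 -m jog 'ROWS' [FORCE]. ROWS is JSON, a list of rows, each a list of 7 numbers: the turn, a rotation vector about the tool's x, y, z in rad, then the shift along the tool's x, y, z in m, then the opening in per cent of the stroke, from 0 (shut) to 100 (fully open). A call has 1 to 10 rows; each row shifts and turns the commanded pose from where the row before left it, along the tool's axes as they then stand; what a row does not reach is not made up. A row lasts 1/8 s, in which the tool goes at most 62.5 mm and 10.7 degrees, less where a joint would pass 70% of its speed; a pose out of reach is approached as far as the arm can. A call is refused whole if a number of a shift passes 0.0625 or a number of a turn 0.188, either way. A call with a gripper value outside its range is refused whole. The fingers move at their own pace and stop on an object; FORCE is the grip in N (left out, the last holds). Time passes only in rows, so rows that do not move let the fingers close. It gives the time, the measured TCP pose, the force, the opening and the grip force at its end, in the units of the state.
- observe(): the state, without advancing time (a new reading comes with each control period).
- optics.get_image(name): name is "scene" or "top"; returns a dict with "pixels" (420x560x3 uint8, red, green, blue), "mtx" (3x3 intrinsics, pixels), "dist_coeffs" ([k1, k2, p1, p2, k3] as OpenCV has them; the pictures are not rectified), "rvec" (rotation vector, rad) and "tvec" (3), from world to camera coordinates, as OpenCV has them. Camera axes: x right, y down, z forward; pixel columns grow to the right and rows downward; lengths in m; the calibration is good to about 2 mm. A picture is of the moment at which its call begins. There is no depth.
- job.close_job(): hands the job in; it is judged then, once.
The state is a dict: "time_s": time; "q": joint angles; "qvel": joint speeds; "joint_efforts": joint torques, N m; "position": TCP position; "tool_rot": TCP orientation; "ft_force": force on the tool from outside, world axes, zero at the start; "wrist_torque": the same for the moment, N m; "grip_width": finger opening in m; "gripper_force": force on a finger pad.
Only numpy, scipy, OpenCV 4.12 (cv2) and the standard library are available. Lean on these libraries where they do the work, as an engineer would, in place of code of your own. Each camera call takes 0.05 s, during which the arm holds its last target. There are 200 camera calls.

### The job

Fit the loosened band clamp to the fume extractor's inlet: lift it out of the orange cradle, slide its ring over the barbed white spigot until it rests against the white collar, then turn its yellow knob clockwise, by feel, until the band is snug on the slotted sleeve. Snug means that the knob has clearly gone stiff; do not force it beyond that, or the sleeve cracks. Leave the clamp square on the spigot and do not disturb the other things.

Things in the scene. Friction and masses are not known exactly. Their poses are not given: they have to be found in the camera images.
- band: Steel band clamp, 0.14 kg: upright ring 12 mm wide, hole 37.8 to 41.6 mm across, outside 50 mm. Origin: ring centre (the hole's centre is 0 to 1.9 mm higher). x = ring axis, z up; a screw housing stands on its -y side with a knob on top. The top of the ring lies 20.8 mm over the origin (inside) and stays; tightening draws the rest of the ring up towards it, 0.8 mm of radius per rad of the knob.
- housing (a point): Middle of the clamp's screw housing, 34 mm from the ring centre on its -y side, fixed to the clamp, axes as the clamp's. The housing is a steel block 18 mm along x, 19 mm along y, from 22 mm below to 8 mm above this point; take the clamp here, fingers before and behind it along x, tips well above the ring centre. The knob over it is narrower.
- knob_mid (a point): Middle of the yellow eight-sided knob, 15 mm across, 18 high, on the vertical screw axis (34 mm to -y, 33.5 mm above the ring centre). Clockwise from above tightens. The first grip comes after 2.6 to 5.0 rad, never the same. Loose, it drags with up to 0.05 N m; then torque climbs 0.4 N m per rad: 0.09 to 0.14 N m, averaged at rest, is snug; 0.17 may crack the sleeve. It holds when let go.
- seat (a point): Point on the spigot's axis where the ring's middle sits when the ring touches the collar. x runs along the spigot's axis from nose to collar (direction of sliding), z up; the axis is level, 75 mm above the worktop. A loose ring hangs with its origin 4 mm below the axis. The extractor (blue case 110 x 130 mm, 132 mm high) begins 72 mm beyond the seat.
- nose (a point): Centre of the spigot's open front end, on the axis, 24 mm before the seat; axes as the seat's. The spigot is 30 mm across here, widening in 9 mm to the barb.
- sleeve: Fixed white slotted plastic sleeve of the spigot: a plain land 34 mm across and 18 mm long next to the collar (seat), then a barb 35.6 mm across, then the tapered nose. Its origin is the extractor's: under the middle of the case on the worktop, 127 mm beyond the seat along x.
- collar: Fixed white collar behind the land, 48 mm across, 6 mm thick, the stop for the ring; its face is 6 mm beyond the seat. Behind it runs a 27 mm metal pipe to the case. Origin as the sleeve's, on the worktop under the case.
- cradle: Fixed orange cradle, 44 mm (x) by 98 mm (y) and 26.5 mm high, origin on the worktop under the ring's centre. The clamp's ring stands in its 15.6 mm slot, the housing rests on its cheeks towards -y, an end tab on a 33.5 mm high block towards +y; lift the clamp straight up.
- driver_red: Bystander: red-handled screwdriver, 171 mm long, lying on the worktop; leave it alone.
- kapton_roll: Bystander: small roll of brown tape, 59 mm across, 12 mm high, lying on the worktop; leave it alone.
- ref_standard: Bystander: grey reference block with two binding posts, 50 x 66 x 65 mm, standing on the worktop; leave it alone.
Mind the look-alikes: they are no part of the job. Of the things shaped like the band, the steel one is meant.

How it is judged (in metres and radians):
On the way, in this order (a step that is already met when the one before it is completed fails the run):
1. the clamp, still loose, is on the spigot past the barb with its ring at the collar (x of band in the frame of seat above -0.003 m and distance between band and seat below 0.008 m and contact force between band and sleeve below 30 N), for 0.2 s.
2. the band grips the sleeve all round (contact force between band and sleeve above 30 N), for 0.2 s.
At the end, for the whole second after the job is handed in: The clamp sits on the sleeve's land, ring within 3 mm of its place at the collar and square to the spigot (within 6 degrees), knob up (within 11 degrees), at rest and let go, and the band squeezes the sleeve with 30 to 260 N in all (contact forces added up all round) (x of band in the frame of seat between -0.003 and 0.003 m and y of band in the frame of seat between -0.003 and 0.003 m and z of band in the frame of seat between -0.007 and -0.001 m and angle between the x axis of band and the x axis of seat, either way round below 0.1 rad and contact force between band and sleeve above 30 N and angle between band's own z axis and vertical below 0.2 rad and linear speed of band below 0.01 m/s and contact force between band and the fingers below 0.1 N); the robot touches nothing.
It fails at once if the screw is forced and the sleeve cracks (more than 260 N all round) (contact force between band and sleeve above 260 N).
It fails at once if the ring is rammed against the collar with more than 25 N (contact force between band and collar above 25 N).
It fails at once if the screwdriver is moved by more than 25 mm (distance of driver_red from where it was at the start of the episode above 0.025 m).
It fails at once if the tape roll is moved by more than 25 mm (distance of kapton_roll from where it was at the start of the episode above 0.025 m).
It fails at once if the reference block is moved by more than 25 mm (distance of ref_standard from where it was at the start of the episode above 0.025 m).
It also fails if it takes over 72 s, if anything falls off the work surface, if the arm or the gripper's body presses on something with over 40 N, if the wrist force passes 120 N, or if a joint passes its speed limit or range.

## Working session

There is one attempt and no reset: what is moved stays moved. The work goes in short steps, Python scripts to look and compute and a shell command to move; the robot and the scene stay as the last step left them, time stands still between calls to the robot, and variables do not carry over. Pictures are saved under pics/ and viewed, at most 10 in all, crops included, and the job is handed in when it is done.

```bash
mkdir -p pics; cat > h.py <<'E'
import numpy as np, cv2
from rig import observe, optics, job, env
def shot(n,f=None):
    d=optics.get_image(n)
    if f: cv2.imwrite('pics/'+f,d['pixels'][:,:,::-1])
    return d
def ray(d,uv):
    R=cv2.Rodrigues(np.array(d['rvec'],float))[0]; t=np.array(d['tvec'],float).ravel()
    p=cv2.undistortPoints(np.array([[uv]],float),np.array(d['mtx']),np.array(d['dist_coeffs'],float))[0,0]
    return -R.T@t, R.T@np.array([p[0],p[1],1.])
def atz(d,uv,z):
    c,v=ray(d,uv); return c+v*(z-c[2])/v[2]
def proj(d,P):
    return cv2.projectPoints(np.array(P,float).reshape(-1,1,3),np.array(d['rvec'],float),np.array(d['tvec'],float),np.array(d['mtx']),np.array(d['dist_coeffs'],float))[0].reshape(-1,2)
def tri(*a):
    A=np.zeros((3,3));b=np.zeros(3)
    for d,uv in a:
        c,v=ray(d,uv);v=v/np.linalg.norm(v);M=np.eye(3)-np.outer(v,v);A+=M;b+=M@c
    return np.linalg.solve(A,b)
E
python3 - <<'E'
from h import *
import pickle
np.set_printoptions(precision=4,suppress=True)
D={n:shot(n,n+'0.png') for n in('scene','top')}
pickle.dump(D,open('D0.pkl','wb'))
for n in D: print(n,ray(D[n],(280,210)))
s=observe(); print(s, env.tcp_to_grasp)
E
```

```text
scene (array([-0.3714, -0.6893,  0.6952]), array([ 0.7333,  0.4847, -0.4771]))
top (array([ 0.3012, -0.0669,  1.347 ]), array([ 0.1945,  0.0049, -0.981 ]))
{'time_s': 0.1, 'q': array([ 51.3781,  21.838 ,  74.3799,  -0.    ,  83.8568, -12.336 ]), 'qvel': array([-0.0368, -0.0191, -0.1428,  0.0284,  0.0275,  0.0353]), 'joint_efforts': array([  0.0042, -44.9219, -23.1659,  -0.0002,   0.0036,  -0.    ]), 'position': array([0.2434, 0.4929, 0.2308]), 'tool_rot': array([[-0.8966,  0.4428, -0.0008],
       [ 0.4429,  0.8966, -0.001 ],
       [ 0.0003, -0.0013, -1.    ]]), 'ft_force': array([-0.2144,  0.5652,  0.124 ]), 'wrist_torque': array([-0.0306,  0.021 ,  0.0116]), 'gripper_force': 0.0, 'grip_width': 0.08556689993898418} 0.0187
```

View pics/scene0.png

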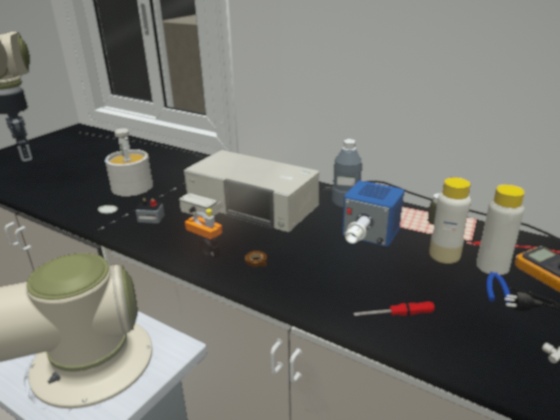

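View pics/top0.png

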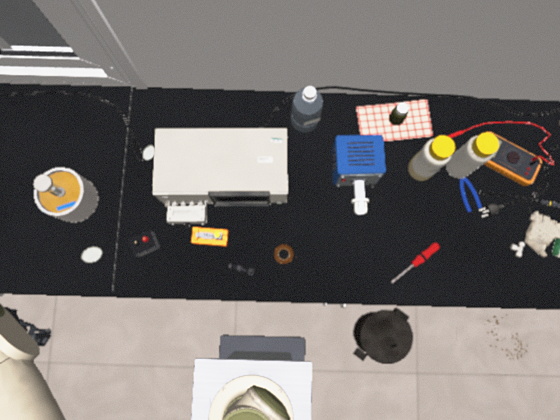

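Scene: orange cradle at (204,226) in scene and (210,237) in top. A dark clamp-like thing is at scene (209,246) / top (241,268). The extractor spigot is at scene (357,230) / top (360,198). The candidates for the band are the one in the cradle (chosen: steel, yellow knob) and the dark one. A close crop will check this.

```bash
python3 - <<'E'
from h import *
import pickle
D=pickle.load(open('D0.pkl','rb'))
def c(n,u,v,w,h,k): 
    return cv2.resize(D[n]['pixels'][v:v+h,u:u+w,::-1],(w*k,h*k),interpolation=cv2.INTER_CUBIC)
a=np.hstack([c('top',180,215,80,60,5),c('scene',175,195,80,60,5)])
b=np.hstack([c('top',325,160,80,60,5),c('scene',335,185,80,60,5)])
cv2.imwrite('pics/crop1.png',np.vstack([a,b]))
E
```

```text
(no output)
```

View pics/crop1.png

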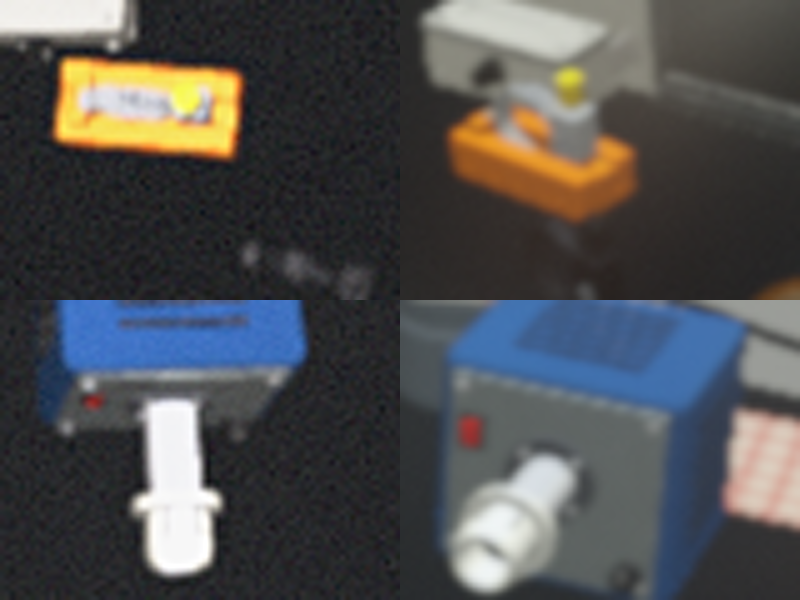

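The clamp in the cradle is steel with a yellow knob towards the right (-y): the right one. The dark one below the cradle is the look-alike. The spigot points at the robot. Next I fit the models to the colour masks.

```bash
cat > fit.py <<'E'
from h import *
import pickle
from scipy.optimize import minimize
np.set_printoptions(precision=4,suppress=True)
K=8
def soft(d,polys,win):
    u,v,w,h=win; m=np.zeros((h*K,w*K),np.uint8)
    for P in polys:
        q=((proj(d,P)-[u,v]+.5)*K).astype(np.float32)
        cv2.fillConvexPoly(m,cv2.convexHull(np.round(q).astype(np.int32)),255)
    return cv2.GaussianBlur(cv2.resize(m,(w,h),interpolation=cv2.INTER_AREA).astype(np.float32)/255,(0,0),.7)
def T(p):
    x,y,a=p; c,s=np.cos(a),np.sin(a); return lambda P:np.array(P)@np.array([[c,s,0],[-s,c,0],[0,0,1]])+[x,y,0]
def box(x0,x1,y0,y1,z0,z1): return [[x,y,z] for x in(x0,x1) for y in(y0,y1) for z in(z0,z1)]
def ring(x,r,z=.075): t=np.linspace(0,2*np.pi,48); return np.c_[0*t+x,r*np.cos(t),z+r*np.sin(t)]
def fit(views,p0,model,step):
    def cost(p):
        return sum(np.sum((soft(d,[T(p)(P) for P in model],w)-m)**2) for d,w,m in views)
    best=None
    for k in range(3):
        sx=np.vstack([p0]+[np.array(p0)+np.eye(3)[i]*step[i]/(k+1) for i in range(3)])
        r=minimize(cost,p0,method='Nelder-Mead',options=dict(initial_simplex=sx,xatol=1e-5,fatol=1e-3,maxiter=150)); p0=r.x
    return r.x,r.fun
E
python3 - <<'E'
from fit import *
D=pickle.load(open('D0.pkl','rb'))
def mask(n,win,f):
    u,v,w,h=win; im=D[n]['pixels'][v:v+h,u:u+w].astype(float); return f(im)
hsv=lambda im: cv2.cvtColor(im.astype(np.uint8),cv2.COLOR_RGB2HSV)
orange=lambda im:((hsv(im)[...,0]>5)&(hsv(im)[...,0]<21)&(hsv(im)[...,1]>150)&(hsv(im)[...,2]>90)).astype(np.uint8)
def hullfill(m):
    m=m.copy(); n,l,s,_=cv2.connectedComponentsWithStats(m); k=1+np.argmax(s[1:,4]); m=(l==k).astype(np.uint8)
    c=np.argwhere(m)[:,::-1].astype(np.int32); o=np.zeros_like(m); cv2.fillConvexPoly(o,cv2.convexHull(c),1); return o.astype(np.float32)
wt=(180,215,80,40);ws=(175,205,60,45)
V=[(D['top'],wt,hullfill(mask('top',wt,orange))),(D['scene'],ws,hullfill(mask('scene',ws,orange)))]
p0=atz(D['top'],(210,237),.0265); 
M=[box(-.022,.022,-.049,.049,0,.0265)]
for name,vs in(('both',V),('top',V[:1]),('scene',V[1:])):
    print('cradle',name,fit(vs,[p0[0],p0[1],-.05],M,[.01,.01,.1]))
# knob
yel=lambda im:((hsv(im)[...,0]>22)&(hsv(im)[...,0]<34)&(hsv(im)[...,1]>120)&(hsv(im)[...,2]>90)).astype(np.uint8)
c=[]
for n,w in(('top',wt),('scene',(195,200,30,25))):
    m=mask(n,w,yel); q=np.argwhere(m)[:,::-1].mean(0)+w[:2]; c.append((D[n],q)); print(n,m.sum(),q)
print('knob tri',tri(*c),'top z.0885?',[atz(D['top'],c[0][1],z) for z in(.085,.08,.065)])
# spigot white
white=lambda im:((im.min(-1)>150)&(hsv(im)[...,1]<45)).astype(np.uint8)
wt2=(345,176,34,44); ws2=(338,208,45,45)
def w1(n,w):
    m=mask(n,w,white); N,l,s,_=cv2.connectedComponentsWithStats(m); return (l==1+np.argmax(s[1:,4])).astype(np.float32)
cone=list(ring(-.024,.015))+list(ring(-.015,.0178))
M=[cone,list(ring(-.015,.0178))+list(ring(-.012,.0178))+list(ring(-.011,.017)),list(ring(-.012,.017))+list(ring(.006,.017)),list(ring(.006,.024))+list(ring(.012,.024)),list(ring(.012,.0135))+list(ring(.072,.0135))]
p0=atz(D['top'],(360.4,201),.085)
V=[(D['top'],wt2,w1('top',wt2)),(D['scene'],ws2,w1('scene',ws2))]
V[1][2][:, :]=V[1][2]
for name,vs in(('both',V),('top',V[:1]),('scene',V[1:])):
    print('seat',name,fit(vs,[p0[0],p0[1],.0],M,[.01,.01,.1]))
# case top face corners
for uv in [(338,174.5),(385,171.6)]: print(atz(D['top'],uv,.132))
print([v[2].sum() for v in V], p0)
E
```

```text
cradle both (array([ 0.4845,  0.1368, -0.0135]), np.float64(96.00875854492188))
cradle top (array([ 0.4845,  0.1369, -0.0458]), np.float64(67.64366149902344))
cradle scene (array([0.4845, 0.1369, 0.0007]), np.float64(26.35931396484375))
top 255 [210.1059 236.1412]
scene 24 [208.5833 211.5417]
knob tri [0.4831 0.1198 0.0659] top z.0885? [array([0.4742, 0.1238, 0.085 ]), array([0.4749, 0.1246, 0.08  ]), array([0.477 , 0.1268, 0.065 ])]
seat both (array([ 0.5763, -0.279 ,  0.0711]), np.float64(87.59716796875))
seat top (array([ 0.5756, -0.2792,  0.0626]), np.float64(32.36725997924805))
seat scene (array([ 0.5784, -0.2785,  0.0807]), np.float64(51.830291748046875))
[ 0.6427 -0.2111  0.132 ]
[ 0.6549 -0.3361  0.132 ]
[np.float32(403.0), np.float32(368.0)] [ 0.5834 -0.2785  0.085 ]
```

```bash
python3 - <<'E'
from fit import *
D=pickle.load(open('D0.pkl','rb'))
hsv=lambda n,w: cv2.cvtColor(D[n]['pixels'][w[1]:w[1]+w[3],w[0]:w[0]+w[2]],cv2.COLOR_RGB2HSV).astype(int)
def big(m,hull):
    m=m.astype(np.uint8); N,l,s,_=cv2.connectedComponentsWithStats(m); m=(l==1+np.argmax(s[1:,4])).astype(np.uint8)
    if not hull: return m.astype(np.float32)
    o=np.zeros_like(m); cv2.fillConvexPoly(o,cv2.convexHull(np.argwhere(m)[:,::-1].astype(np.int32)),1); return o.astype(np.float32)
wt=(180,215,80,40);ws=(175,205,60,45)
H=[hsv('top',wt),hsv('scene',ws)]
print('hues',[h[y,x] for h,y,x in((H[0],17,20),(H[0],27,28),(H[0],20,37),(H[1],25,20),(H[1],20,37))])
V=[(D[n],w,big((h[...,0]>3)&(h[...,0]<36)&(h[...,1]>120)&(h[...,2]>70),True)) for n,w,h in(('top',wt,H[0]),('scene',ws,H[1]))]
print([v[2].sum() for v in V])
p0=atz(D['top'],(210,237),.0265)
M=[box(-.022,.022,-.049,.049,0,.0265)]
for name,vs in(('both',V),('top',V[:1])): print('cradle',name,fit(vs,[p0[0],p0[1],-.05],M,[.01,.01,.1]))
# knob: yellower than cradle
for n,h,w in(('top',H[0],wt),('scene',H[1],ws)):
    m=(h[...,0]>25)&(h[...,0]<36)&(h[...,1]>120)&(h[...,2]>90); q=np.argwhere(m)[:,::-1]; print(n,m.sum(),q.mean(0)+w[:2])
# extractor case, blue, world z axes as seat
wb=(325,125,70,80); wc=(335,175,80,80)
V=[]
for n,w in(('top',wb),('scene',wc)):
    h=hsv(n,w); V.append((D[n],w,big((h[...,0]>98)&(h[...,0]<125)&(h[...,1]>110)&(h[...,2]>45),False)))
top=box(.072,.182,-.065,.065,.132,.132)
Mt=[top,box(.072,.182,.065,.065,0,.132)]; Ms=[top,box(.072,.182,-.065,-.065,0,.132)]
print('case top',fit(V[:1],[.576,-.279,.08],Mt,[.01,.01,.1]),V[0][2].sum())
print('case scene',fit(V[1:],[.576,-.279,.08],Ms,[.01,.01,.1]),V[1][2].sum())
E
```

```text
hues [array([ 17,  44, 244]), array([ 26, 155, 249]), array([ 30, 156, 249]), array([ 13, 195, 150]), array([ 13,  39, 125])]
[np.float32(732.0), np.float32(644.0)]
cradle both (array([ 0.4838,  0.1362, -0.0034]), np.float64(128.80712890625))
cradle top (array([ 0.4844,  0.1373, -0.0462]), np.float64(83.111083984375))
top 114 [213.9825 236.5526]
scene 16 [208.5 210.5]
case top (array([ 0.5757, -0.2804,  0.0566]), np.float64(218.22947692871094)) 1935.0
case scene (array([ 0.568 , -0.2816,  0.1227]), np.float64(219.50225830078125)) 1211.0
```

```bash
python3 - <<'E'
from fit import *
D=pickle.load(open('D0.pkl','rb'))
out=[]
def ov(n,win,k,items):
    u,v,w,h=win; im=cv2.resize(D[n]['pixels'][v:v+h,u:u+w,::-1],(w*k,h*k),interpolation=cv2.INTER_CUBIC)
    for P,c in items:
        q=((proj(D[n],P)-[u,v]+.5)*k).astype(int); cv2.polylines(im,[q.reshape(-1,1,2)],True,c,1)
    return im
def rect(x0,x1,y0,y1,z): return [[x0,y0,z],[x1,y0,z],[x1,y1,z],[x0,y1,z]]
t=T([.4844,.1373,-.0462]); it=[(t(rect(-.022,.022,-.049,.049,z)),(255,0,255)) for z in(0,.0265)]
th=np.linspace(0,6.28,24)
it+=[(t(np.c_[.0075*np.cos(th),-.034+.0075*np.sin(th),0*th+z]),(255,0,0)) for z in (.0815,.0995)]
s=T([.576,-.279,.07])
r=lambda x,R:(s(ring(x,R)),(0,0,255))
it2=[r(-.024,.015),r(-.015,.0178),r(.006,.024),r(.072,.0135)]+[(s(rect(.072,.182,-.065,.065,z)),(0,255,0)) for z in(0,.132)]
a=np.hstack([ov('top',(180,215,65,45),6,it),ov('scene',(175,195,65,45),6,it)])
b=np.hstack([ov('top',(325,165,65,55),6,it2),ov('scene',(338,185,65,55),6,it2)])
cv2.imwrite('pics/ov1.png',np.vstack([a,b]))
E
```

```text
(no output)
```

View pics/ov1.png

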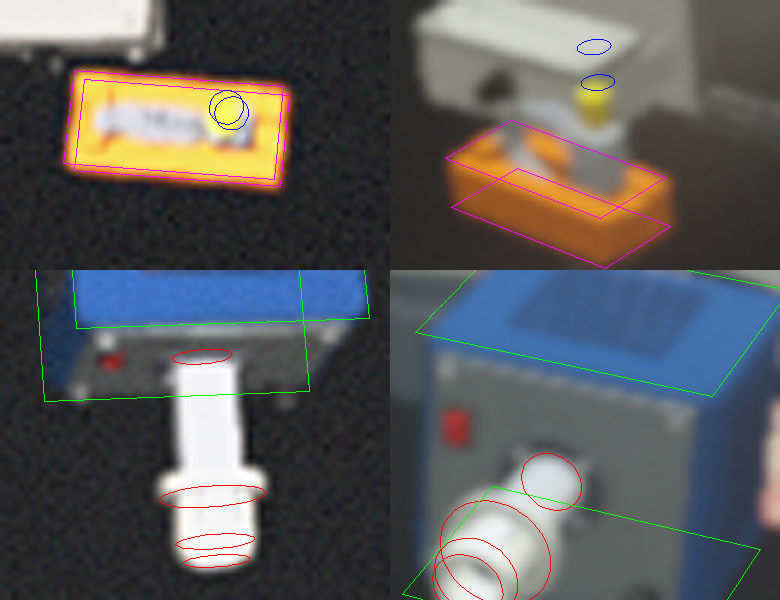

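The cradle outline fits in top (corners about (192,227)–(228,245)), and the scene view is about 1 px off vertically. The spigot yaw looks uncertain, so I measure its axis row by row.

```bash
python3 - <<'E'
from fit import *
D=pickle.load(open('D0.pkl','rb')); d=D['top']
G=d['pixels'].astype(float).min(-1)
P=[]
for v in range(178,217):
    row=G[v,345:378]; 
    if row.max()<140: continue
    th=130; i=np.where(row>th)[0]
    e=[]
    a,b=i[0],i[-1]
    l=a-(row[a]-th)/(row[a]-row[a-1]) if a>0 else a; r=b+(row[b]-th)/(row[b]-row[b+1]) if b<len(row)-1 else b
    A=atz(d,(345+l,v),.075);B=atz(d,(345+r,v),.075); P.append((v,*(A+B)[:2]/2,(A-B)[1]*1e3))
P=np.array(P); print(P)
E
python3 - <<'E'
from fit import *
D=pickle.load(open('D0.pkl','rb'))
k1=(217.2,234.2)
for v in(211.7,212.7): print(tri((D['top'],k1),(D['scene'],(208.5,v))))
t=T([.4844,.1373,-.0462]); print('knob expected',t([[0,-.034,.066]]))
E
```

```text
[[180.       0.6449  -0.276   29.5983]
 [181.       0.6421  -0.2757  30.7629]
 [182.       0.6392  -0.2746  31.5053]
 [183.       0.6363  -0.2744  32.3428]
 [184.       0.6335  -0.2755  30.293 ]
 [185.       0.6307  -0.2759  29.3104]
 [186.       0.6278  -0.2761  29.134 ]
 [187.       0.625   -0.2762  29.0414]
 [188.       0.6222  -0.2764  29.2987]
 [189.       0.6193  -0.2767  29.5619]
 [190.       0.6165  -0.2768  29.6177]
 [191.       0.6137  -0.2772  30.0632]
 [192.       0.6109  -0.2774  30.2283]
 [193.       0.608   -0.2776  30.2274]
 [194.       0.6052  -0.2777  29.8969]
 [195.       0.6024  -0.2779  29.6401]
 [196.       0.5996  -0.278   29.046 ]
 [197.       0.5968  -0.2787  30.2628]
 [198.       0.5941  -0.2811  38.8713]
 [199.       0.5912  -0.2795  46.2995]
 [200.       0.5884  -0.279   48.1654]
 [201.       0.5855  -0.2784  47.3521]
 [202.       0.5827  -0.2774  41.577 ]
 [203.       0.58    -0.2794  36.9073]
 [204.       0.5772  -0.2798  36.4285]
 [205.       0.5744  -0.2799  36.318 ]
 [206.       0.5716  -0.2799  36.263 ]
 [207.       0.5688  -0.2801  36.6037]
 [208.       0.566   -0.2803  37.0466]
 [209.       0.5632  -0.2803  37.0496]
 [210.       0.5604  -0.2803  36.3916]
 [211.       0.5576  -0.2802  35.1957]
 [212.       0.5548  -0.2803  32.952 ]
 [213.       0.552   -0.2796  27.5014]
 [214.       0.5492  -0.2787  18.2698]]
[0.4824 0.107  0.0701]
[0.4828 0.1076 0.0667]
knob expected [[0.4828 0.1033 0.066 ]]
```

```bash
python3 -m jog '[[0,0,0.165,0,0,0,50],[0,0,0.165,0,0,0,50],[0,0,0.165,0,0,0,50],[0,0,0.165,0,0,0,50],[0,0,0.165,0,0,0,50],[0,0,0.165,0,0,0,50],[0,0,0.167,0,0,0,50]]' 40
python3 -m jog '[[0,0,0,-0.0474,0.0322,0,50],[0,0,0,-0.0474,0.0322,0,50],[0,0,0,-0.0474,0.0322,0,50],[0,0,0,-0.0474,0.0322,0,50],[0,0,0,-0.0474,0.0322,0,50],[0,0,0,-0.0474,0.0322,0,50],[0,0,0,-0.0474,0.0322,0,50],[0,0,0,-0.0474,0.0322,0,50],[0,0,0,0,0,0,50],[0,0,0,0,0,0,50]]'
python3 -c "
from h import *
s=observe();print(s['position'],s['tool_rot'],s['q'],s['ft_force'],s['wrist_torque'])"
```

```text
time_s: 0.98
position: [0.2435, 0.493, 0.2309]
tool_rot: [[0.05, 0.999, -0.001], [0.999, -0.05, -0.001], [-0.001, -0.001, -1.0]]
ft_force: [0.2, -0.5, -0.2]
grip_width: 0.0425
gripper_force: 0.0
time_s: 2.22
position: [0.4834, 0.103, 0.231]
tool_rot: [[0.045, 0.999, -0.001], [0.999, -0.045, 0.0], [0.0, -0.001, -1.0]]
ft_force: [0.3, 0.3, 0.0]
grip_width: 0.0427
gripper_force: 0.0
[0.48343911 0.10295458 0.23101897] [[ 4.52722704e-02  9.98974166e-01 -1.01863563e-03]
 [ 9.98974650e-01 -4.52719754e-02  3.10843994e-04]
 [ 2.64409472e-04 -1.03166379e-03 -9.99999433e-01]] [-1.73830109e+00  1.62486199e+01  8.28586879e+01  1.62334422e-02
  8.09515695e+01  8.53926841e-01] [0.258611   0.28900704 0.00478547] [-0.0197834   0.05040392  0.02808404]
```

```bash
python3 -m jog '[[0,0,0,0,0,0.045,50],[0,0,0,0,0,0.045,50],[0,0,0,0,0,0.045,50],[0,0,0,0,0,0.03,50],[0,0,0,0,0,0.02,50],[0,0,0,0,0,0.006,50],[0,0,0,0,0,0,50]]'
python3 -c "
from h import *
a=shot('scene');b=shot('top')
c=lambda d,u,v,w,h,k:cv2.resize(d['pixels'][v:v+h,u:u+w,::-1],(w*k,h*k),interpolation=cv2.INTER_CUBIC)
cv2.imwrite('pics/g1.png',np.hstack([c(b,180,205,65,55,6),c(a,180,180,65,55,6)]))"
```

```text
time_s: 3.1
position: [0.4837, 0.1034, 0.0407]
tool_rot: [[0.044, 0.999, 0.0], [0.999, -0.044, 0.0], [0.0, 0.0, -1.0]]
ft_force: [0.4, -0.3, -0.1]
grip_width: 0.0428
gripper_force: 0.0
```

View pics/g1.png

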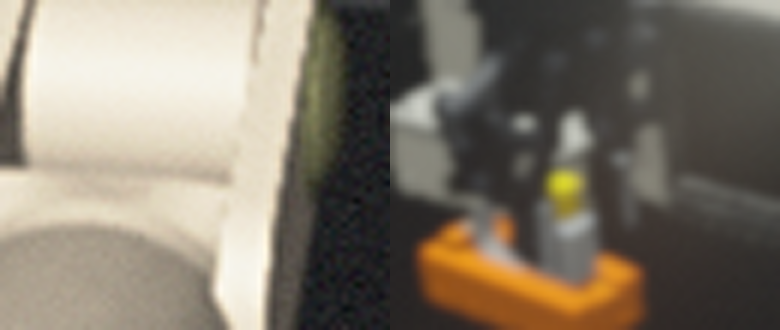

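The knob sits between the two fingers (scene crop, knob at about (565,188), fingers at 480 and 630), so I close.

```bash
python3 -m jog '[[0,0,0,0,0,0,0],[0,0,0,0,0,0,0],[0,0,0,0,0,0,0],[0,0,0,0,0,0,0],[0,0,0,0,0,0,0],[0,0,0,0,0,0,0]]' 40
```

```text
time_s: 3.95
position: [0.4841, 0.1027, 0.041]
tool_rot: [[0.045, 0.999, 0.001], [0.999, -0.045, 0.0], [0.0, 0.001, -1.0]]
ft_force: [-1.0, 0.7, 5.9]
grip_width: 0.0172
gripper_force: 41.3
```

```bash
python3 -m jog '[[0,0,0,0,0,-0.005,0],[0,0,0,0,0,-0.01,0],[0,0,0,0,0,-0.02,0],[0,0,0,0,0,-0.03,0],[0,0,0,0,0,-0.035,0],[0,0,0,0,0,-0.04,0],[0,0,0,0,0,0,0],[0,0,0,0,0,0,0]]'
python3 -c "
from h import *
a=shot('scene')
c=lambda d,u,v,w,h,k:cv2.resize(d['pixels'][v:v+h,u:u+w,::-1],(w*k,h*k),interpolation=cv2.INTER_CUBIC)
cv2.imwrite('pics/g2.png',c(a,170,150,75,75,8));import pickle;pickle.dump(a,open('D2.pkl','wb'))"
```

```text
time_s: 4.95
position: [0.4833, 0.1027, 0.1799]
tool_rot: [[0.045, 0.999, -0.001], [0.999, -0.045, -0.0], [-0.0, -0.001, -1.0]]
ft_force: [-0.1, 0.3, -1.4]
grip_width: 0.0171
gripper_force: 40.4
```

View pics/g2.png

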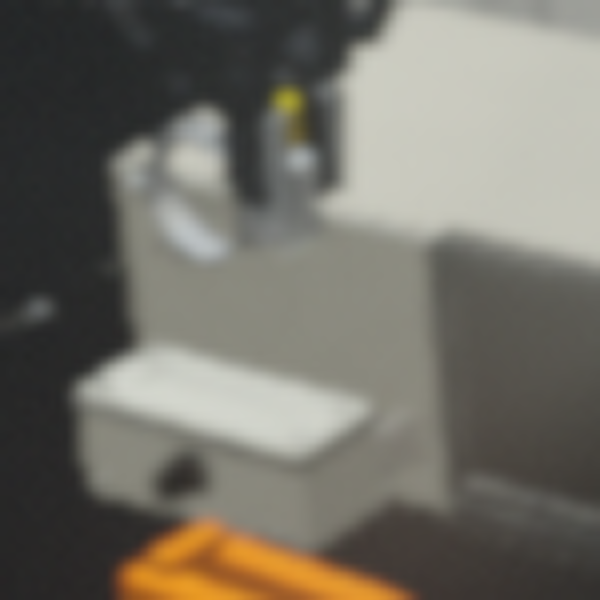

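The clamp hangs in the gripper, with knob at crop (288,100) and ring bottom at about (210,255). Next I measure its offset from the TCP.

```bash
python3 - <<'E'
from fit import *
d=pickle.load(open('D2.pkl','rb'))
for dv in(0,1):
    for nm,uv in(('knob',(288,100)),('ringbot',(205,257))):
        q=(uv[0]/8+170-.5,uv[1]/8+150-.5+dv); c,v=ray(d,q); p=c+v*(.4833-c[0])/v[0]; print(dv,nm,p-[.4833,.1027,.1799])
for zr in (-.004,-.007,-.010):
  t=T([.4833,.1027,-.045]); 
  for yk in(0,.002,.004): print(zr,yk,(proj(d,t([[0,yk,.1799+zr+.0335],[0,yk+.034,.1799+zr-.025]]))-[170,150]+.5)*8)
E
```

```text
0 knob [ 0.     -0.0029  0.0362]
0 ringbot [ 0.      0.0413 -0.0294]
1 knob [ 0.     -0.0025  0.0334]
1 ringbot [ 0.      0.0417 -0.0324]
-0.004 0 [[283.1026 117.7823]
 [224.7171 259.0907]]
-0.004 0.002 [[278.5082 116.4488]
 [220.3342 257.692 ]]
-0.004 0.004 [[273.9215 115.1174]
 [215.9583 256.2955]]
-0.007 0 [[284.0051 126.4525]
 [225.6528 267.2878]]
-0.007 0.002 [[279.4154 125.1133]
 [221.2742 265.8842]]
-0.007 0.004 [[274.8334 123.7764]
 [216.9025 264.4827]]
-0.01 0 [[284.9053 135.1021]
 [226.5863 275.4662]]
-0.01 0.002 [[280.3204 133.7574]
 [222.2119 274.0576]]
-0.01 0.004 [[275.743  132.4149]
 [217.8445 272.6512]]
```

```bash
python3 -m jog '[[0,0,-0.054,0,0,0,0],[0,0,-0.054,0,0,0,0],[0,0,0,-0.0527,0.003,0,0],[0,0,0,-0.0527,0.003,0,0],[0,0,0,-0.0527,0.003,0,0],[0,0,0,-0.0527,0.003,0,0],[0,0,0,-0.0527,0.003,0,0],[0,0,0,-0.0527,0.003,0,0],[0,0,0,-0.0527,0.003,0,0],[0,0,0,-0.0527,0.003,0,0]]'
python3 -m jog '[[0,0,0,0,0,0,0],[0,0,0,0,0,0.033,0],[0,0,0,0,0,0.033,0],[0,0,0,0,0,0.033,0],[0,0,0,0,0,0,0],[0,0,0,0,0,0,0]]'
python3 -c "
from h import *
a=shot('scene');b=shot('top')
c=lambda d,u,v,w,h,k:cv2.resize(d['pixels'][v:v+h,u:u+w,::-1],(w*k,h*k),interpolation=cv2.INTER_CUBIC)
cv2.imwrite('pics/s1.png',np.hstack([c(b,335,175,50,60,8),c(a,320,195,50,60,8)]));import pickle;pickle.dump((a,b),open('D3.pkl','wb'))
s=observe();print(s['ft_force'],s['wrist_torque'],s['q'])"
```

```text
time_s: 6.25
position: [0.534, -0.3181, 0.1788]
tool_rot: [[-0.063, 0.998, -0.002], [0.998, 0.063, 0.002], [0.002, -0.002, -1.0]]
ft_force: [0.8, 0.5, -1.3]
grip_width: 0.0171
gripper_force: 40.4
time_s: 7.0
position: [0.5348, -0.3165, 0.0823]
tool_rot: [[-0.063, 0.998, 0.001], [0.998, 0.063, -0.001], [-0.001, 0.001, -1.0]]
ft_force: [0.1, 0.1, -0.8]
grip_width: 0.0168
gripper_force: 40.4
[ 0.03119995 -0.95701832 -1.76718465] [-0.03621549 -0.04444157 -0.0243382 ] [-4.15312932e+01  3.64591301e+01  7.45211642e+01  1.85605373e-03
  6.88797919e+01 -4.51554329e+01]
```

View pics/s1.png

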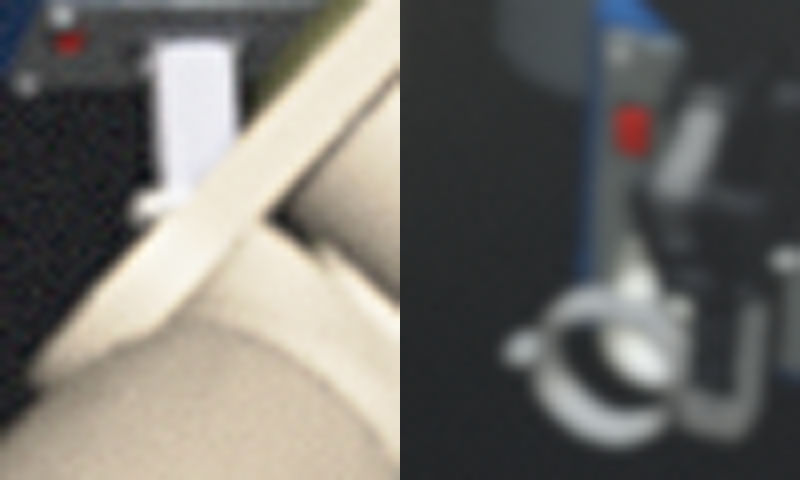

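The ring is in view around scene (347,241), with the nose appearing behind its upper right at about (349,240). I compare the ring edges with the model.

```bash
cat > ringfit.py <<'E'
from fit import *
from scipy.ndimage import map_coordinates
def model(d,cx,y,z,a):
    c,s=np.cos(a),np.sin(a); X=np.array([c,s,0]);Y=np.array([-s,c,0])
    def circ(x,r):
        t=np.linspace(0,2*np.pi,64); return proj(d,np.array([cx,y,z])+X*x+np.outer(r*np.cos(t),Y)+np.outer(r*np.sin(t),[0,0,1]))
    return circ
def render(d,P,a,win):
    u,v,w,h=win; f=model(d,*P,a); K=8
    q=lambda p:np.round((p-[u,v]+.5)*K).astype(np.int32)
    o=np.zeros((h*K,w*K),np.uint8); i1=o.copy();i2=o.copy()
    cv2.fillConvexPoly(o,cv2.convexHull(q(np.vstack([f(-.006,.025),f(.006,.025)]))),1)
    cv2.fillConvexPoly(i1,q(f(-.006,.0208)),1);cv2.fillConvexPoly(i2,q(f(.006,.0208)),1)
    m=o&~(i1&i2)&1
    return cv2.GaussianBlur(cv2.resize(m.astype(np.float32),(w,h),interpolation=cv2.INTER_AREA),(0,0),.8)
E
python3 - <<'E'
from ringfit import *
a,b=pickle.load(open('D3.pkl','rb'))
win=(330,226,26,27); u,v,w,h=win
G=a['pixels'][v:v+h,u:u+w].astype(float).mean(-1); print(G.astype(int)[::2])
# ignore: nose inside, housing to the right; restrict to left/bottom/top arc
yy,xx=np.mgrid[v:v+h,u:u+w]
W=(xx<345)|(yy>246); W&=~((yy<232)&(xx>343)); W&=(xx<352)&~((xx<337)&(yy<242))
I=np.clip((G-45)/110,0,1)
p0=np.array([.5327,-.2826,.0763])
best=min(((np.sum(W*(render(a,[p0[0]-.0021,p0[1]+dy,p0[2]+dz],.063,win)-I)**2),dy,dz) for dy in np.arange(-.01,.0101,.001) for dz in np.arange(-.01,.0101,.001)))
print(best, np.sum(W*(render(a,p0,.063,win)-I)**2))
E
```

```text
[[ 41  41  41  41  41  41  41  42  42  42  42  46  57  69  82  91  99 114
  128 124  97  64  49  54  58  57]
 [ 42  42  41  42  41  41  42  42  42  40  41  48  59  71  84  95 110 136
  160 170 155 115  68  50  51  54]
 [ 42  41  41  41  41  41  40  41  42  44  51  65  86 103 116 124 142 177
  206 219 209 171 110  64  57  60]
 [ 41  41  40  41  41  41  40  43  55  84 120 149 166 172 174 171 171 182
  194 200 195 175 143 127 128 115]
 [ 40  40  41  41  41  41  46  65  96 125 139 140 136 133 137 146 154 163
  170 173 175 173 164 155 149 135]
 [ 40  39  44  56  80 102 106 104 102  93  76  59  53  55  79 118 151 172
  181 179 172 168 169 166 151 122]
 [ 39  43  64 107 147 166 157 132 110  89  63  44  40  42  61 106 158 197
  218 225 218 200 177 161 149 126]
 [ 39  40  54  78 102 112 111 116 123 114  89  58  43  41  44  66 110 159
  198 221 229 225 205 174 145 117]
 [ 38  39  38  40  42  51  79 118 147 157 147 120  82  51  42  40  49  72
  105 138 164 176 171 150 126 103]
 [ 40  38  39  39  39  43  62 102 145 172 184 179 159 125  87  60  46  42
   43  48  56  65  77  90  97 103]
 [ 39  39  38  40  40  40  42  54  88 130 163 182 188 184 170 151 133 119
  113 116 119 117 109  94  87 100]
 [ 38  38  40  38  39  40  40  39  43  56  83 118 147 167 177 182 183 181
  176 171 160 137 103  73  60  72]
 [ 39  39  38  38  39  40  39  39  39  40  40  47  56  70  87 103 113 113
  106  92  74  57  45  40  40  41]
 [ 38  38  37  39  38  39  39  38  39  39  39  39  38  39  40  40  40  41
   40  41  40  40  39  40  39  40]]
(np.float64(5.728776231406218), np.float64(0.0019999999999999896), np.float64(0.002999999999999989)) 16.946872299913757
```

```bash
python3 - <<'E'
from ringfit import *
D=pickle.load(open('D0.pkl','rb')); d=D['scene']
win=(338,208,45,45);u,v,w,h=win
I=d['pixels'][v:v+h,u:u+w].astype(float).min(-1); I=np.clip((I-105)/90,0,1)
yy,xx=np.mgrid[v:v+h,u:u+w]
def sil(P,yaw):
    f=model(d,*P,yaw); m=np.zeros((h*8,w*8),np.uint8)
    for A,B in((( -.024,.015),(-.015,.0178)),((-.015,.0178),(-.011,.0178)),((-.012,.017),(.006,.017)),((.006,.024),(.012,.024)),((.012,.0135),(.072,.0135))):
        q=np.round((np.vstack([f(*A),f(*B)])-[u,v]+.5)*8).astype(np.int32); cv2.fillConvexPoly(m,cv2.convexHull(q),1)
    return cv2.GaussianBlur(cv2.resize(m.astype(np.float32),(w,h),interpolation=cv2.INTER_AREA),(0,0),.8)
W=~((xx>368)|((yy<222)))  # skip pipe end
# nose opening is dark: fill
m0=(I>.3).astype(np.uint8); cs,_=cv2.findContours(m0,cv2.RETR_EXTERNAL,cv2.CHAIN_APPROX_NONE); fill=np.zeros_like(m0); cv2.drawContours(fill,[max(cs,key=cv2.contourArea)],-1,1,-1)
I=np.maximum(I,cv2.erode(fill,np.ones((3,3),np.uint8)))
for x in(.574,.5765,.579):
  print(x,min((np.sum(W*(sil([x,-.2795+dy,.075+dz],.063)-I)**2),dy,dz) for dy in np.arange(-.006,.0061,.001) for dz in np.arange(-.006,.0061,.001)))
E
```

```text
0.574 (np.float64(10.535896595108413), np.float64(-0.001), np.float64(0.004))
0.5765 (np.float64(10.324268675188573), np.float64(0.0), np.float64(0.002))
0.579 (np.float64(9.997803851533003), np.float64(0.001), np.float64(0.001))
```

```bash
python3 -m jog '[[0,0,0,-0.0018,0,0.002,0],[0,0,0,0,0.008,0,0],[0,0,0,0,0.008,0,0],[0,0,0,0,0.006,0,0],[0,0,0,0,0,0,0],[0,0,0,0,0,0,0]]'
python3 -m jog '[[0,0,0,0,0.005,0,0],[0,0,0,0,0.005,0,0],[0,0,0,0,0,0,0],[0,0,0,0,0,0,0]]'
```

```text
time_s: 7.85
position: [0.5563, -0.3169, 0.0792]
tool_rot: [[-0.063, 0.998, -0.0], [0.998, 0.063, 0.0], [0.0, -0.0, -1.0]]
ft_force: [-0.7, 0.2, -0.5]
grip_width: 0.0167
gripper_force: 40.4
time_s: 8.35
position: [0.5669, -0.3167, 0.0796]
tool_rot: [[-0.063, 0.998, 0.002], [0.998, 0.063, -0.001], [-0.001, 0.001, -1.0]]
ft_force: [2.7, -3.0, -0.1]
grip_width: 0.0168
gripper_force: 40.6
```

```bash
python3 -m jog '[[0,0,0,0,0,0,0]]'|grep ft;  python3 -m jog '[[0,0,0,0,0.003,0,0],[0,0,0,0,0,0,0]]';python3 -m jog '[[0,0,0,0,0,0,0]]'|grep ft
```

```text
ft_force: [3.4, -3.5, -0.3]
time_s: 8.72
position: [0.5693, -0.3165, 0.0794]
tool_rot: [[-0.063, 0.998, -0.0], [0.998, 0.063, -0.001], [-0.001, -0.0, -1.0]]
ft_force: [-0.6, -4.8, 1.1]
grip_width: 0.0169
gripper_force: 40.8
ft_force: [-2.1, -5.4, 1.6]
```

```bash
python3 -m jog '[[0,0,0,-0.0015,0,0,0],[0,0,0,0,0,0,0]]'|grep -E 'ft|posi';  python3 -m jog '[[0,0,0,0,0.003,0,0],[0,0,0,0,0,0,0]]'|grep -E 'ft|posi';python3 -m jog '[[0,0,0,0,0,0,0]]'|grep ft
```

```text
position: [0.5694, -0.317, 0.0789]
ft_force: [0.3, -0.7, 0.1]
position: [0.5727, -0.317, 0.079]
ft_force: [0.3, 0.1, -0.9]
ft_force: [-0.6, -0.8, -1.3]
```

```bash
for i in 1; do python3 -m jog '[[0,0,0,0,0.003,0,0],[0,0,0,0,0,0,0]]'|grep -E 'ft|posi';python3 -m jog '[[0,0,0,0,0.002,0,0],[0,0,0,0,0,0,0]]'|grep -E 'ft|posi'; done
```

```text
position: [0.5757, -0.3172, 0.0793]
ft_force: [0.5, -0.5, -1.7]
position: [0.5774, -0.3171, 0.0793]
ft_force: [-0.9, -0.2, -0.7]
```

```bash
python3 -m jog '[[0,0,0,0,0.0015,0,0],[0,0,0,0,0,0,0]]'|grep -E 'ft|posi';python3 -m jog '[[0,0,0,0,0.0015,0,0],[0,0,0,0,0,0,0]]'|grep -E 'ft|posi'
```

```text
position: [0.5793, -0.3174, 0.0794]
ft_force: [0.1, -0.9, -3.3]
position: [0.5805, -0.3173, 0.0794]
ft_force: [-2.5, -3.7, -1.6]
```

```bash
python3 -m jog '[[0,0,0,0,0.001,0,0],[0,0,0,0,0,0,0]]'|grep -E 'ft|posi';python3 -m jog '[[0,0,0,0,0,0,0]]'|grep -E 'ft|posi'
```

```text
position: [0.5806, -0.3173, 0.0794]
ft_force: [-6.1, -3.5, 0.5]
position: [0.5806, -0.3173, 0.0794]
ft_force: [-6.2, -3.5, 0.3]
```

```bash
python3 -m jog '[[0,0,0,-0.0005,-0.0007,0,0],[0,0,0,0,0,0.002,0],[0,0,0,0,0,0,0]]'|grep -E 'ft|posi';python3 -m jog '[[0,0,0,0,0,0.001,0],[0,0,0,0,0,0,0]]'|grep -E 'ft|posi';python3 -m jog '[[0,0,0,0,0,0.0007,0],[0,0,0,0,0,0,0]]'|grep -E 'ft|posi'
```

```text
position: [0.5806, -0.3174, 0.0775]
ft_force: [-4.4, -1.7, 3.0]
position: [0.5806, -0.3175, 0.0773]
ft_force: [-6.5, -1.3, 7.7]
position: [0.5806, -0.3175, 0.0771]
ft_force: [-6.7, -0.2, 11.4]
```

```bash
python3 -m jog '[[0,0,0,0,-0.0006,-0.0013,0],[0,0,0,0,0,0,0],[0,0,0,0,0,0,0]]'|grep -E 'ft|posi'
python3 -m jog '[[0,0,0,0,0,0,30],[0,0,0,0,0,0,50],[0,0,0,0,0,0,50],[0,0,0,0,0,0,50]]'
python3 -c "
from h import *
s=observe();print(s['ft_force'],s['wrist_torque'],s['q'])
a=shot('scene')
cv2.imwrite('pics/s2.png',cv2.resize(a['pixels'][190:250,335:395,::-1],(600,600),interpolation=cv2.INTER_CUBIC))"
```

```text
position: [0.5805, -0.3175, 0.0774]
ft_force: [-3.3, -0.9, 4.9]
time_s: 12.6
position: [0.5802, -0.3174, 0.0768]
tool_rot: [[-0.063, 0.998, -0.0], [0.998, 0.063, 0.0], [0.0, -0.0, -1.0]]
ft_force: [-0.8, 0.2, -0.5]
grip_width: 0.0426
gripper_force: 0.0
[-0.81995558  0.22051764 -0.54879957] [ 0.02961238  0.00148162 -0.02527197] [-3.89131904e+01  4.03957559e+01  6.73246036e+01  9.19286593e-03
  7.22908664e+01 -4.25301394e+01]
```

View pics/s2.png

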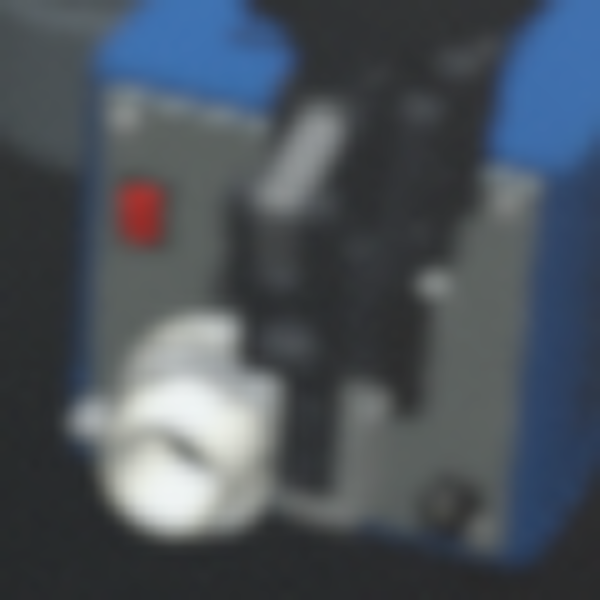

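The ring is over the spigot with its tab at crop (90,415) and the collar behind it; hand forces are near zero. Now I lift, shift onto the knob axis and unwind the wrist to near its lower limit.

```bash
python3 -m jog '[[0,0,0,0,0,-0.005,50],[0,0,0,0,0,-0.015,50],[0,0,0,0,0,-0.017,50],[0,0,0,0.0025,0,0,50],[0,0,0,0,0,0,50]]'|grep -E 'ft|posi'
python3 -m jog '[[0,0,-0.188,0,0,0,40],[0,0,-0.188,0,0,0,40],[0,0,-0.188,0,0,0,40],[0,0,-0.188,0,0,0,40],[0,0,-0.188,0,0,0,40],[0,0,-0.188,0,0,0,40],[0,0,-0.188,0,0,0,40],[0,0,-0.188,0,0,0,40]]' 30|grep -E 'ft|posi'
python3 -m jog '[[0,0,0,0,0,0,40],[0,0,0,0,0,0.01,40],[0,0,0,0,0,0.0045,40],[0,0,0,0,0,0,40],[0,0,0,0,0,0,40]]'
python3 -c "
from h import *
s=observe();print(s['ft_force'],s['wrist_torque'],s['q'])
a=shot('scene')
cv2.imwrite('pics/s3.png',cv2.resize(a['pixels'][190:250,335:395,::-1],(600,600),interpolation=cv2.INTER_CUBIC))"
```

```text
position: [0.5799, -0.3146, 0.1139]
ft_force: [-0.4, -0.7, -0.9]
position: [0.5798, -0.3148, 0.1132]
ft_force: [-0.6, -0.5, -0.7]
time_s: 14.9
position: [0.5801, -0.315, 0.0995]
tool_rot: [[-1.0, 0.008, 0.0], [0.008, 1.0, -0.0], [-0.0, -0.0, -1.0]]
ft_force: [-0.4, 0.2, 0.4]
grip_width: 0.0344
gripper_force: 0.0
[-0.41016141  0.21691038  0.40124302] [ 0.00039161 -0.00376508 -0.04875187] [-3.87556419e+01  3.89503540e+01  6.61418624e+01  4.39886873e-04
  7.48961859e+01 -1.28278651e+02]
```

View pics/s3.png

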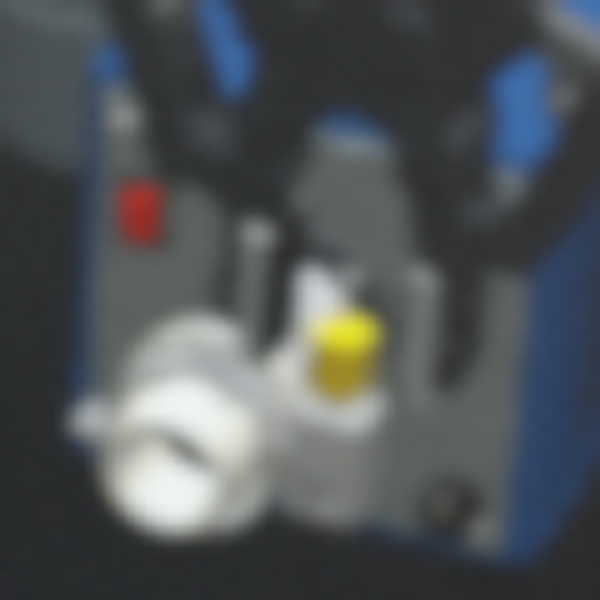

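The knob at crop (345,350) sits midway between the fingers (about 285 and 405), with the clamp upright. I turn to near the joint limit, take a torque baseline and close on the knob.

```bash
cat > m.py <<'E'
from h import *
import sys
n=int(sys.argv[1]); L=[]
for i in range(n):
    optics.get_image('top'); s=observe(); L.append([s['wrist_torque'][2],s['joint_efforts'][5],*s['ft_force']])
L=np.array(L); print('tz %.3f j6 %.3f'%tuple(L.mean(0)[:2]),'sd',L.std(0)[:2].round(3),'F',L.mean(0)[2:].round(1),'pos',s['position'].round(4),'w %.4f q6 %.1f t %.2f'%(s['grip_width'],s['q'][5],s['time_s']))
E
python3 -m jog '[[0,0,-0.188,0,0,0,40],[0,0,-0.188,0,0,0,40],[0,0,-0.188,0,0,0,40],[0,0,0,0,0,0,40],[0,0,0,0,0,0,40]]' 30 >/dev/null
python3 m.py 8
python3 -m jog '[[0,0,0,0,0,0,10],[0,0,0,0,0,0,0],[0,0,0,0,0,0,0],[0,0,0,0,0,0,0],[0,0,0,0,0,0,0]]' 30|grep -E 'grip'
python3 m.py 8
```

```text
tz 0.001 j6 0.022 sd [0.035 0.009] F [ 0.3 -0.4  0.1] pos [ 0.5801 -0.315   0.0994] w 0.0340 q6 -160.5 t 15.97
grip_width: 0.0139
gripper_force: 29.3
tz 0.020 j6 0.046 sd [0.03  0.001] F [-1.5 -0.2  1. ] pos [ 0.58   -0.3149  0.0994] w 0.0139 q6 -160.5 t 17.00
```

```bash

python3 -m jog '[[0,0,0.15,0,0,0,0],[0,0,0.15,0,0,0,0],[0,0,0.15,0,0,0,0],[0,0,0.15,0,0,0,0],[0,0,0,0,0,0,0]]' >/dev/null
python3 m.py 5
python3 -m jog '[[0,0,0.16,0,0,0,0],[0,0,0.16,0,0,0,0],[0,0,0.16,0,0,0,0],[0,0,0.16,0,0,0,0],[0,0,0.16,0,0,0,0],[0,0,0.16,0,0,0,0],[0,0,0.16,0,0,0,0],[0,0,0.16,0,0,0,0],[0,0,0,0,0,0,0]]' >/dev/null
python3 m.py 5
```

```text
tz 0.031 j6 0.073 sd [0.021 0.115] F [-1.3  2.1  0.3] pos [ 0.58   -0.3148  0.0993] w 0.0141 q6 -126.3 t 17.88
tz 0.031 j6 0.066 sd [0.018 0.12 ] F [-1.8  1.6 -1. ] pos [ 0.5799 -0.3148  0.0992] w 0.0138 q6 -52.9 t 19.25
```

```bash

python3 -m jog '[[0,0,0.15,0,0,0,0],[0,0,0.15,0,0,0,0],[0,0,0.15,0,0,0,0],[0,0,0.15,0,0,0,0],[0,0,0,0,0,0,0],[0,0,0,0,0,0,0]]' >/dev/null; python3 m.py 5
python3 -m jog '[[0,0,0.1,0,0,0,0],[0,0,0,0,0,0,0],[0,0,0,0,0,0,0]]' >/dev/null; python3 m.py 4
python3 -m jog '[[0,0,0.1,0,0,0,0],[0,0,0,0,0,0,0],[0,0,0,0,0,0,0]]' >/dev/null; python3 m.py 4
```

```text
tz -0.018 j6 -0.035 sd [0.032 0.024] F [-1.8  4.8  1. ] pos [ 0.58   -0.3146  0.0994] w 0.0142 q6 -18.6 t 20.25
tz 0.029 j6 0.014 sd [0.041 0.001] F [-2.   4.9  0.9] pos [ 0.5801 -0.3146  0.0995] w 0.0141 q6 -12.9 t 20.82
tz -0.008 j6 0.014 sd [0.024 0.001] F [-1.4  5.2  0.9] pos [ 0.5801 -0.3146  0.0995] w 0.0137 q6 -7.1 t 21.40
```

```bash

python3 -m jog '[[0,0,0,0.0007,-0.0004,0,0],[0,0,0.1,0,0,0,0],[0,0,0,0,0,0,0],[0,0,0,0,0,0,0]]' >/dev/null; python3 m.py 4
python3 -m jog '[[0,0,0.1,0,0,0,0],[0,0,0,0,0,0,0],[0,0,0,0,0,0,0]]' >/dev/null; python3 m.py 4
python3 -m jog '[[0,0,0.1,0,0,0,0],[0,0,0,0,0,0,0],[0,0,0,0,0,0,0]]' >/dev/null; python3 m.py 4
```

```text
tz -0.003 j6 -0.009 sd [0.002 0.003] F [-1.5  3.1  2.8] pos [ 0.5802 -0.3143  0.0996] w 0.0143 q6 -1.3 t 22.10
tz 0.017 j6 -0.007 sd [0.033 0.002] F [-0.9  3.   3.8] pos [ 0.5802 -0.3143  0.0996] w 0.0137 q6 4.5 t 22.68
tz 0.003 j6 -0.005 sd [0.031 0.002] F [-0.9  1.6  4.2] pos [ 0.5802 -0.3143  0.0995] w 0.0136 q6 10.2 t 23.25
```

```bash

for i in 1 2 3 4; do :; done
python3 -m jog '[[0,0,0.1,0,0,0,0],[0,0,0,0,0,0,0],[0,0,0,0,0,0,0]]' >/dev/null; python3 m.py 4
python3 -m jog '[[0,0,0.1,0,0,0,0],[0,0,0,0,0,0,0],[0,0,0,0,0,0,0]]' >/dev/null; python3 m.py 4
python3 -m jog '[[0,0,0.1,0,0,0,0],[0,0,0,0,0,0,0],[0,0,0,0,0,0,0]]' >/dev/null; python3 m.py 4
```

```text
tz 0.001 j6 -0.003 sd [0.022 0.002] F [-1.   1.5  5. ] pos [ 0.5801 -0.3143  0.0995] w 0.0140 q6 15.9 t 23.82
tz 0.018 j6 0.016 sd [0.016 0.001] F [-0.5  1.7  4.5] pos [ 0.5802 -0.3142  0.0995] w 0.0138 q6 21.7 t 24.40
tz 0.026 j6 0.016 sd [0.006 0.001] F [-0.3  1.2  5.5] pos [ 0.5802 -0.3143  0.0996] w 0.0138 q6 27.4 t 24.98
```

```bash

python3 -m jog '[[0,0,0.1,0,0,-0.0005,0],[0,0,0,0,0,0,0],[0,0,0,0,0,0,0]]' >/dev/null; python3 m.py 4
python3 -m jog '[[0,0,0.1,0,0,0,0],[0,0,0,0,0,0,0],[0,0,0,0,0,0,0]]' >/dev/null; python3 m.py 4
python3 -m jog '[[0,0,0.1,0,0,0,0],[0,0,0,0,0,0,0],[0,0,0,0,0,0,0]]' >/dev/null; python3 m.py 4
```

```text
tz 0.032 j6 -0.001 sd [0.008 0.002] F [-0.7  2.1  3.5] pos [ 0.5801 -0.3141  0.0999] w 0.0133 q6 33.1 t 25.55
tz 0.037 j6 0.000 sd [0.025 0.002] F [-0.7  2.2  3.4] pos [ 0.5801 -0.3141  0.0999] w 0.0140 q6 38.9 t 26.12
tz 0.021 j6 -0.001 sd [0.037 0.002] F [-0.5  2.4  3.4] pos [ 0.5801 -0.3141  0.0999] w 0.0139 q6 44.6 t 26.70
```

```bash

python3 -m jog '[[0,0,0.1,0,0,0,0],[0,0,0,0,0,0,0],[0,0,0,0,0,0,0]]' >/dev/null; python3 m.py 3
python3 -m jog '[[0,0,0.1,0,0,0,0],[0,0,0,0,0,0,0],[0,0,0,0,0,0,0]]' >/dev/null; python3 m.py 3
python3 -m jog '[[0,0,0.1,0,0,0,0],[0,0,0,0,0,0,0],[0,0,0,0,0,0,0]]' >/dev/null; python3 m.py 3
```

```text
tz 0.016 j6 -0.001 sd [0.006 0.001] F [-0.9  2.4  3.9] pos [ 0.5801 -0.3142  0.0999] w 0.0143 q6 50.3 t 27.23
tz -0.031 j6 0.003 sd [0.02  0.001] F [-0.5  1.6  3.2] pos [ 0.5801 -0.3142  0.0999] w 0.0141 q6 56.0 t 27.75
tz 0.036 j6 0.004 sd [0.015 0.001] F [0.2 1.7 2.8] pos [ 0.5801 -0.3142  0.0999] w 0.0139 q6 61.8 t 28.27
```

```bash

python3 -c "
from rig import observe
s=observe();print(s['joint_efforts'],s['q'],s['tool_rot'])"
```

```text
[-5.97750954e-01 -5.61930835e+01 -2.11073202e+01 -2.78094979e-01
 -4.26570307e-01  4.96373817e-03] [-3.87029035e+01  3.88912281e+01  6.61883245e+01 -3.69802819e-03
  7.49147459e+01  6.17676050e+01] [[ 9.83351629e-01 -1.81712884e-01  3.86923338e-05]
 [-1.81712879e-01 -9.83351625e-01 -1.10856446e-04]
 [ 5.81922137e-05  1.01979971e-04 -9.99999993e-01]]
```

```bash

python3 -m jog '[[0,0,0.1,0,0,0,0],[0,0,0,0,0,0,0],[0,0,0,0,0,0,0]]' >/dev/null; python3 m.py 3
python3 -m jog '[[0,0,0.1,0,0,0,0],[0,0,0,0,0,0,0],[0,0,0,0,0,0,0]]' >/dev/null; python3 m.py 3
python3 -m jog '[[0,0,0.1,0,0,0,0],[0,0,0,0,0,0,0],[0,0,0,0,0,0,0]]' >/dev/null; python3 m.py 3
```

```text
tz 0.054 j6 0.004 sd [0.001 0.001] F [-0.6  0.9  2.6] pos [ 0.5801 -0.3142  0.0999] w 0.0138 q6 67.5 t 28.80
tz 0.012 j6 -0.006 sd [0.009 0.001] F [ 0.1 -0.8  2.3] pos [ 0.5801 -0.3143  0.0999] w 0.0141 q6 73.2 t 29.32
tz 0.006 j6 -0.002 sd [0.008 0.001] F [-0.  -2.2  1.6] pos [ 0.58   -0.3143  0.0999] w 0.0140 q6 79.0 t 29.85
```

```bash

python3 -m jog '[[0,0,0.1,0,0,0,0],[0,0,0,0,0,0,0],[0,0,0,0,0,0,0]]' >/dev/null; python3 m.py 4
python3 -m jog '[[0,0,0.1,0,0,0,0],[0,0,0,0,0,0,0],[0,0,0,0,0,0,0]]' >/dev/null; python3 m.py 4
```

```text
tz 0.047 j6 0.015 sd [0.038 0.003] F [-1.1 -2.9  1.1] pos [ 0.58   -0.3143  0.0999] w 0.0139 q6 84.7 t 30.43
tz 0.058 j6 0.031 sd [0.01  0.003] F [-1.5 -4.3  0.2] pos [ 0.58   -0.3144  0.0999] w 0.0140 q6 90.4 t 31.00
```

```bash

python3 -m jog '[[0,0,0,0.0004,0.0005,0,0],[0,0,0,0,0,0,0],[0,0,0,0,0,0,0]]' >/dev/null; python3 m.py 4
python3 -m jog '[[0,0,0.08,0,0,0,0],[0,0,0,0,0,0,0],[0,0,0,0,0,0,0]]' >/dev/null; python3 m.py 5
```

```text
tz 0.036 j6 0.048 sd [0.021 0.   ] F [-2.  -1.1  0.5] pos [ 0.58   -0.3145  0.0998] w 0.0141 q6 90.4 t 31.57
tz 0.104 j6 0.054 sd [0.019 0.003] F [-2.4 -0.1  0.1] pos [ 0.58   -0.3146  0.0998] w 0.0143 q6 95.0 t 32.20
```

```bash
python3 m.py 12
python3 -m jog '[[0,0,0.04,0,0,0,0],[0,0,0,0,0,0,0],[0,0,0,0,0,0,0]]' >/dev/null; python3 m.py 10
```

```text
tz 0.057 j6 0.066 sd [0.02  0.002] F [-2.4  0.7 -0.5] pos [ 0.58   -0.3147  0.0998] w 0.0140 q6 95.0 t 32.80
tz 0.094 j6 0.089 sd [0.045 0.003] F [-3.   1.3 -1.1] pos [ 0.58   -0.3147  0.0999] w 0.0139 q6 97.3 t 33.67
```

```bash
python3 -m jog '[[0,0,0.04,0,0,0,0],[0,0,0,0,0,0,0],[0,0,0,0,0,0,0],[0,0,0,0,0,0,0]]' >/dev/null; python3 m.py 14
```

```text
tz 0.102 j6 0.098 sd [0.038 0.002] F [-3.6  1.9 -2.3] pos [ 0.58   -0.3148  0.0999] w 0.0138 q6 99.6 t 34.88
```

```bash
python3 -m jog '[[0,0,0.03,0,0,0,0],[0,0,0,0,0,0,0],[0,0,0,0,0,0,0],[0,0,0,0,0,0,0]]' >/dev/null; python3 m.py 14
```

```text
tz 0.100 j6 0.104 sd [0.024 0.001] F [-4.1  1.6 -3.3] pos [ 0.58   -0.3148  0.0999] w 0.0137 q6 101.3 t 36.08
```

```bash
python3 -m jog '[[0,0,0,0,0,0,15],[0,0,0,0,0,0,35],[0,0,0,0,0,0,35],[0,0,0,0,0,0,35],[0,0,0,0,0,-0.01,35],[0,0,0,0,0,-0.03,35],[0,0,0,0,0,-0.05,35],[0,0,0,0,0,-0.05,35],[0,0,0,0,0,-0.03,35],[0,0,0,0,0,0,35]]'
python3 -m jog '[[0,0,0,0.03,0.04,0,35],[0,0,0,0.03,0.04,0,35],[0,0,0,0,0,0,35],[0,0,0,0,0,0,35]]'|grep -E 'pos|ft'
python3 -c "
from h import *
a=shot('scene')
cv2.imwrite('pics/f.png',cv2.resize(a['pixels'][190:250,335:395,::-1],(600,600),interpolation=cv2.INTER_CUBIC))"
```

```text
time_s: 37.33
position: [0.5806, -0.3151, 0.2734]
tool_rot: [[0.642, -0.767, 0.005], [-0.767, -0.642, -0.004], [0.006, -0.001, -1.0]]
ft_force: [-0.2, -0.4, -0.4]
grip_width: 0.03
gripper_force: 0.0
position: [0.5572, -0.4117, 0.2691]
ft_force: [0.1, 0.7, 0.6]
```

View pics/f.png

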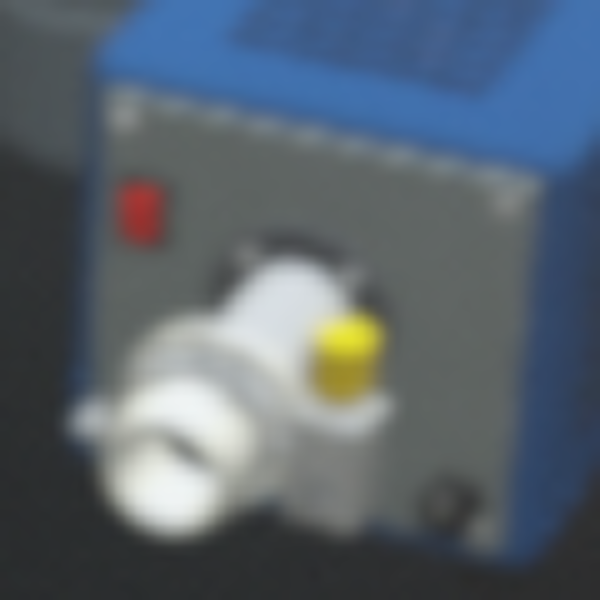

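The clamp is upright and seated against the collar, with the knob at crop (347,355), where it was before tightening. The hand is clear, so I hand in.

```bash
python3 -c "
from rig import job
print(job.close_job())"
```

```text
the job is handed in; nothing more can be done
None
```

The steel clamp is on the spigot against the collar, snugged to about 0.10 N m at the knob (target 0.09 to 0.14), released and upright; the job was handed in at about 38 s, and no verdict came back.

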